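# Close the quick-slide jaw of a board holder on a circuit board

## Robot

A 6-joint arm with a two-finger parallel gripper is mounted at the origin on a cart in front of the work surface, level with it; the furniture and walls round the work are solid. World frame = base frame: x ahead of the robot, y to its left, z up, the work surface at z = 0. Lengths are in m, angles in rad, forces in N, time in s.
With the tool pointing down it reaches from about 0.35 to 0.975 m from the base axis. Payload 4.9 kg.
Tool frame: the origin (TCP) lies on the centre line of the jaws, within the pads' length; the fingertips stand 22 mm ahead of it and the grasp point (between the pads) lies 3 mm ahead of it; z points along the fingers, x is the direction in which the jaws open and shut, and the axes are right-handed (so a half turn about z gives the same grasp; the last joint's range is limited). The gripper opens to 85 mm and grips with 20 to 120 N. Pads are 22 mm wide; open, the fingers measure 114 mm over their backs; the gripper's body (76 mm by 85 mm) begins 54 mm behind the grasp point. The pads swing forward as they close: fully open they stand 13 mm farther back than shut.
Start: joints at [-1.374, 0.053, 1.613, -0, 1.476, -0.119], TCP at [0.194, -0.594, 0.253] pointing down, gripper open.
Joint ranges: [-3.01, 3.01], [-1.01, 2.22], [0.06, 2.58], [-1.02, 4.17], [0.09, 2.62], [-3.14, 3.14]. Speed limits (rad/s): [2.57, 2.57, 3.14, 3.14, 3.14, 3.14].

## Interface

Orientations are given as a unit quaternion [x, y, z, w].
In Python, from station import telemetry, vision, env gives the robot as it stands.
- The arm moves only by the shell command python3 -m handwheel 'ROWS' [FORCE]. ROWS is JSON, a list of rows, each a list of 3 entries, a list of its own where there are three numbers: the shift along the tool's x, y, z as a fraction of full scale, then the turn, a rotation vector about the tool's x, y, z as a fraction of full scale, then the opening in per cent of the stroke, from 0 (shut) to 100 (fully open). A call has 1 to 10 rows; each row is the pose to reach, as a shift and turn from the pose commanded when the call began, along the tool's axes at that moment, turning the shorter way round; what a row does not reach only later rows make up. Full scale, the value 1, is 100 mm for a shift and 2 pi rad for a turn. A row lasts 1/12 s, in which the tool goes at most 41.7 mm and 7.16 degrees, less where a joint would pass 70% of its speed; a pose out of reach is approached as far as the arm can. A call with a number of a shift or a turn outside -1 to 1 is refused whole. A call with a gripper value outside its range is refused whole. The fingers move at their own pace and stop on an object; FORCE is the grip in N (left out, the last holds). Time passes only in rows, so rows that repeat a pose let the fingers close. It gives the time, the measured TCP pose, the force and the opening at its end, in the units of the state.
- telemetry.sense(): the state, without advancing time (a new reading comes with each control period).
- vision.read_camera(name): name is "scene" or "top" or "wrist"; returns the picture (384x512x3 uint8, blue, green, red); there is no depth.
- vision.camera_info(name): a dict with "camera_matrix" (3x3 intrinsics, pixels), "R" (3x3) and "t" (3): a world point X has camera coordinates R X + t. Camera axes: x right, y down, z forward; pixel columns grow to the right and rows downward; lengths in m; the calibration is good to about 2 mm. A picture is of the moment at which its call begins: read the wrist's pose just before it. camera_info takes no time and is no camera call; for the wrist camera it gives the pose at the moment of the call.
- env.hand_in(): hands the job in, once; it reports no verdict.
The state is a dict: "t": time; "joint_pos": joint angles; "qvel": joint speeds; "joint_efforts": joint torques, N m; "eef_pos": TCP position; "orientation": TCP orientation; "wrist_force": force on the tool from outside, world axes, zero at the start; "torque": the same for the moment, N m; "finger_gap": finger opening in m.
Only numpy, scipy, OpenCV 4.12 (cv2) and the standard library are available. Lean on these libraries where they do the work, as an engineer would, in place of code of your own. Each camera call takes 0.05 s, during which the arm holds its last target.

## Task

The circuit board lies loose on the four posts of the bench board holder, whose sliding jaw is still open. Close that jaw on the board: press the ribbed pad in the jaw's middle fully down to free its brake, keep it down while you push the jaw along the rods right up to its two stop collars, so that the board sits in the grooves of both jaws, then let the pad rise again and move clear. Touch the holder with the fingers only: pick nothing up, never force the jaw along with its pad up, do not touch the board, and leave the things lying around where they are.

Things in the scene. Friction and masses are not known exactly. Their poses are not given: they have to be found in the camera images.
- holder: Fixed bench holder for circuit boards: grey base plate 124 (x) x 280 (y) x 11 mm, two steel guide rods along y at x = -45 and +45 mm, brake bar between them, aluminium fixed jaw across the +y end, 36 mm high tail block across the -y end, four white-capped posts (46 mm high) under the board. Origin: centre of the underside, on the worktop; z up; the sliding jaw closes along +y.
- fixed_face (a point): Bottom of the fixed jaw's groove, at its middle, 47 mm above the worktop; the groove is 5 mm high and 4 mm deep, the jaw's top 57.5 mm above the worktop. Axes as the holder's.
- jaw (a joint): Travel of the sliding jaw along the holder's +y, m: 0 = fully open at the tail block, 0.080 = closed against the stop collars (hard stop). Starts at 0 to 0.035. Aluminium carriage 116 (x) x 60 (y) mm on both rods. With the pad up a brake holds it (it slips only above about 15 N); with the pad down it slides with 1 to 2 N.
- jaw_face (a point): Bottom of the sliding jaw's groove, at its middle, 47 mm above the worktop, on the +y side of the jaw's upright cheek (100 wide, 12 mm thick, top 62 mm above the worktop). Moves with the jaw; axes as the holder's. 101 mm from fixed_face when closed.
- pad (a joint): How far the release pad is pressed, m: 0 = up (brake on), 0.005 = fully down (hard stop). Sprung: about 7 N to start it, 8 N at the bottom. The brake is off from about 2 mm down; press 3.5 mm or more to be sure. It springs up when let go.
- pad_top (a point): Centre of the top of the black ribbed release pad in the middle of the sliding jaw, 36 (x) x 34 (y) mm, 50 mm above the worktop when up, 10 mm proud of the carriage round it. Moves with pad and jaw; axes as the holder's. The back of the jaw's cheek is 22 mm further along +y and rises 12 mm above the pad: a fingertip on the pad can push against it.
- stop_line (a point): Fixed point on the holder, 50 mm above the worktop: pad_top's x and y lie here when the jaw is against its stop collars, two dark blocks on the rods, each with a white line on top and a thumbscrew. Axes as the holder's.
- board: Green circuit board 80 (x) x 100 (y) x 2 mm with chips, cans and a connector (up to 10 mm above its underside), loose on the posts, about 70 g. Origin: centre of its underside, 46 mm above the worktop. Held, it has an edge in either jaw's groove and its origin at x about 0, y 66 to 67 mm in the holder's frame; it starts 3 to 18 mm short, and the closing jaw pushes it home.
- tweezers: Black tweezers 14 x 125 x 9 mm lying in front of the holder; leave alone. Origin: centre of the underside.
- flux_syringe: Green flux syringe 19 x 75 x 12 mm lying behind the holder; leave alone. Origin: centre of the underside.
- wick_roll: White flat roll with blue hub, 62 mm across, 27 mm high, beyond the fixed jaw; leave alone. Origin: centre of the underside.
- solder_spool: Upright spool of solder wire, 49 mm across, 56 mm high, beyond the tail block; leave alone. Origin: centre of the underside.
- driver_red: Red-handled screwdriver, 155 mm long, 15 mm thick, lying to the right of the holder; leave alone. Origin: middle of its length, underside.

How it is judged:
On the way, in this order (a step that is already met when the one before it is completed fails the run):
1. the release pad is pressed down while the jaw is still where it stood (value of joint pad above 0.0025 m and distance of jaw_face from where it was at the start of the episode below 0.01 m), for 0.1 s.
2. with the pad still down, the jaw is pushed up to its stop collars (value of joint pad above 0.0015 m and value of joint jaw above 0.078 m), for 0.1 s.
At the end, for the whole second after the job is handed in: The jaw is within 2 mm of its stop collars, the pad is up again (within 1 mm), and the board rests level on its posts in the grooves of both jaws (its +y edge within 2.5 mm of the bottom of the fixed jaw's groove, no more than 9 mm off centre sideways), at rest (value of joint jaw above 0.078 m and value of joint pad below 0.001 m and linear speed of board below 0.02 m/s and y of board in the frame of holder between 0.0645 and 0.069 m and x of board in the frame of holder between -0.009 and 0.009 m and z of board in the frame of holder between 0.044 and 0.049 m and angle between the z axis of board and the z axis of holder, either way round below 0.04 rad and angle between the y axis of board and the y axis of holder, either way round below 0.06 rad); the robot touches nothing.
It fails at once if the jaw was forced along with its release pad up (value of joint pad below 0.001 m and distance of jaw_face from where it was at the start of the episode above 0.004 m and value of joint jaw below 0.078 m and (velocity of joint jaw above 0.01 m/s or velocity of joint jaw below -0.01 m/s)).
It fails at once if the board was touched by the robot (contact force between any of the fingers, the arm and board above 0.5 N).
It fails at once if the board was lifted or tipped (z of board in the frame of holder above 0.052 m or angle between board's own z axis and vertical above 0.12 rad).
It fails at once if the arm or the gripper's body, not the fingers, pushed on the holder or its jaw (contact force between the arm and holder above 2 N).
It fails at once if something lying around was moved or picked up (distance of any of tweezers, flux_syringe, wick_roll, solder_spool, driver_red from where it was at the start of the episode above 0.015 m).
It also fails if it takes over 35 s, if anything falls off the work surface, if the arm or the gripper's body presses on something with over 40 N, if the wrist force passes 120 N, or if a joint passes its speed limit or range.

## Working session

There is one attempt and no reset: what is moved stays moved. The work goes in short steps, Python scripts to look and compute and a shell command to move; the robot and the scene stay as the last step left them, time stands still between calls to the robot, and variables do not carry over. Pictures are saved under pics/ and viewed, and the job is handed in when it is done.

```bash
mkdir -p pics; ls; python3 - <<'E'
from station import telemetry, vision, env
import cv2,numpy as np
s=telemetry.sense(); print(s)
for n in ["scene","top","wrist"]:
    i=vision.camera_info(n); print(n,i)
    cv2.imwrite(f"pics/a_{n}.png",vision.read_camera(n))
E
```

```text
pics
{'t': 0.0, 'joint_pos': array([-1.37398300e+00,  5.34169266e-02,  1.61427119e+00, -3.70549609e-05,
        1.47598810e+00, -1.18992169e-01]), 'qvel': array([ 0.00065554,  0.00050924, -0.00010491,  0.00030547,  0.00208597,
        0.00089422]), 'joint_efforts': array([-1.60863412e-03, -3.93684340e+01, -3.70178175e+01, -3.13030005e-04,
        6.93973299e-03,  1.48626276e-05]), 'eef_pos': array([ 0.19399838, -0.59353385,  0.25203935]), 'orientation': array([ 8.09501135e-01, -5.87117387e-01, -7.77274385e-04, -6.93899935e-04]), 'wrist_force': array([-0.16738899,  0.47189615, -0.47357953]), 'torque': array([-0.02722789, -0.01304076,  0.02158464]), 'finger_gap': 0.08528068839162087}
scene {'camera_matrix': array([[350.33797208,   0.        , 251.55928405],
       [  0.        , 350.33797208, 193.66182111],
       [  0.        ,   0.        ,   1.        ]]), 'R': array([[ 0.88986883, -0.45613335, -0.00870863],
       [-0.400372  , -0.77164828, -0.49422787],
       [ 0.21871381,  0.44328467, -0.86928877]]), 't': array([-0.45380354,  0.25835398,  0.87382759])}
top {'camera_matrix': array([[366.11011962,   0.        , 256.46455839],
       [  0.        , 366.11011962, 196.54796836],
       [  0.        ,   0.        ,   1.        ]]), 'R': array([[ 2.37681110e-02, -9.99717463e-01, -2.65596722e-04],
       [-9.77635376e-01, -2.31875811e-02, -2.09024895e-01],
       [ 2.08959680e-01,  5.22778366e-03, -9.77910283e-01]]), 't': array([-0.01124355,  0.51328525,  0.89430352])}
wrist {'camera_matrix': array([[269.53631039,   0.        , 258.79338265],
       [  0.        , 269.53631039, 187.77716032],
       [  0.        ,   0.        ,   1.        ]]), 'R': array([[ 0.31156561, -0.95022228, -0.00211706],
       [-0.91350261, -0.3001376 ,  0.27464596],
       [-0.26161012, -0.0836363 , -0.96154309]]), 't': array([-0.62439911, -0.03757138,  0.37744316])}
```

View pics/a_scene.png

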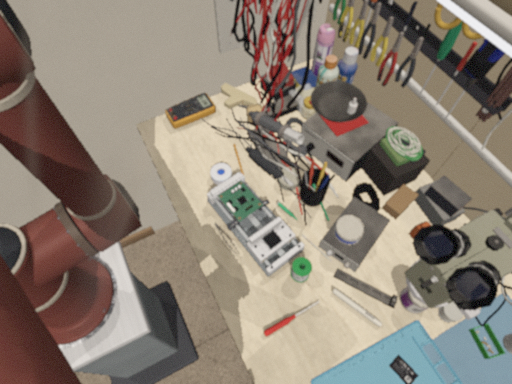

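View pics/a_top.png

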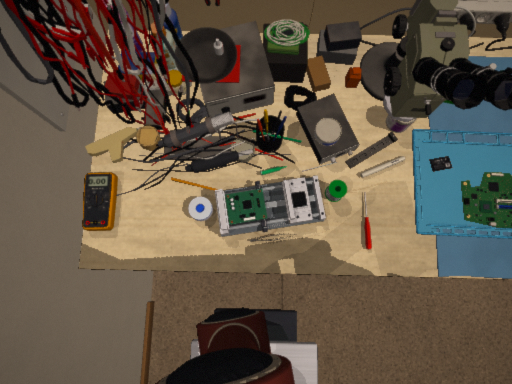

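The scene picture shows the holder at about (255,222), with the fixed jaw towards the wick roll at (220,172) and the pad at (272,240). In the top picture the board is at (247,205), the black pad at (299,199), the roll at (200,208) and the spool at (337,188). I'll enlarge both.

```bash
python3 - <<'E'
import cv2
a=cv2.imread("pics/a_top.png")[165:255,180:360]; cv2.imwrite("pics/b_top.png",cv2.resize(a,None,fx=4.4,fy=4.4,interpolation=cv2.INTER_CUBIC))
a=cv2.imread("pics/a_scene.png")[155:285,195:325]; cv2.imwrite("pics/b_scene.png",cv2.resize(a,None,fx=4.6,fy=4.6,interpolation=cv2.INTER_CUBIC))
E
```

```text
(no output)
```

View pics/b_top.png

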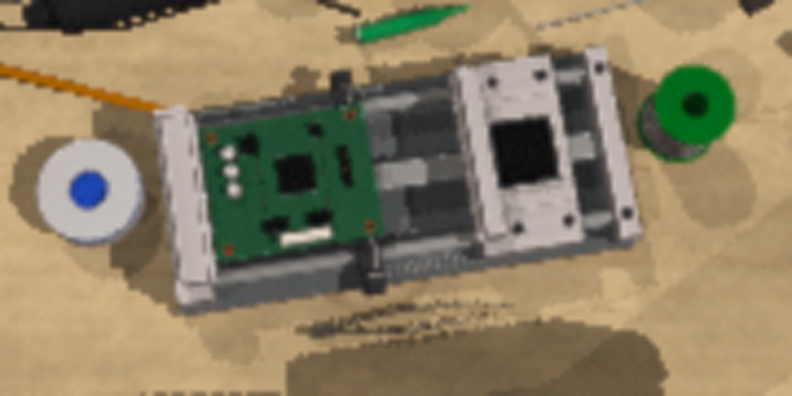

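View pics/b_scene.png

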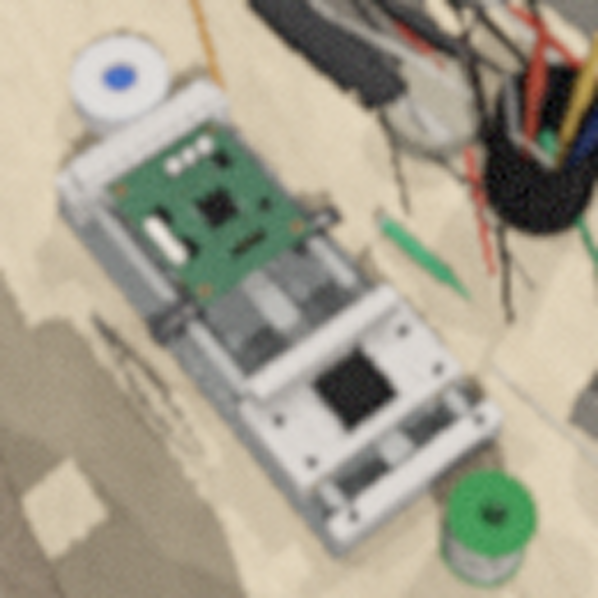

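View pics/a_wrist.png

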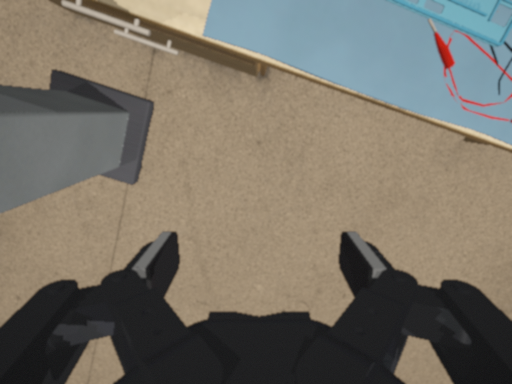

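```bash
cat > h.py <<'E'
import numpy as np, cv2
from station import telemetry, vision
def ray(info,uv,z):
    K,R,t=info["camera_matrix"],info["R"],info["t"]
    d=R.T@np.linalg.inv(K)@np.array([uv[0],uv[1],1.]); c=-R.T@t
    return c+d*(z-c[2])/d[2]
def proj(info,X):
    p=info["camera_matrix"]@(info["R"]@np.array(X)+info["t"]); return p[:2]/p[2]
E
python3 - <<'E'
from h import *
T=vision.camera_info("top");S=vision.camera_info("scene")
def cen(f,x0,x1,y0,y1):
    a=cv2.imread(f)[y0:y1,x0:x1]; m=(a.max(2)<60).astype(np.uint8)
    n,l,st,c=cv2.connectedComponentsWithStats(m); k=1+np.argmax(st[1:,4]); print(st[k]); 
    cnt=cv2.findContours((l==k).astype(np.uint8),0,2)[0][0]; print(cv2.minAreaRect(cnt))
    return c[k]+[x0,y0]
p=cen("pics/a_top.png",285,312,185,212); q=cen("pics/a_scene.png",258,285,226,252)
print("pad",p,ray(T,p,.05),q,ray(S,q,.05))
b=lambda u,v:(180+(u+.5)/4.4-.5,165+(v+.5)/4.4-.5)
for nm,(u,v),z in [("fj outA",(158,115),.0575),("fj outB",(180,302),.0575),("fj inA",(190,110),.0575),("fj inB",(212,296),.0575),("tail lA",(585,52),.036),("tail lB",(612,238),.036),("tail rA",(605,48),.036),("tail rB",(638,234),.036),("cheekbackA",(480,66),.062),("cheekbackB",(500,245),.062),("boardBL",(368,104),.048),("boardBR",(380,240),.048),("boardTL",(203,128),.048),("boardTR",(218,264),.048)]:
    print(nm,ray(T,b(u,v),z).round(4))
E
```

```text
[  7   7  15  15 180]
((13.675674438476562, 14.054055213928223), (14.138313293457031, 12.823122024536133), 80.53767395019531)
[  6   6  16  15 136]
((13.559999465942383, 13.080001831054688), (11.600000381469727, 11.600000381469727), 53.13010025024414)
pad [298.58888889 199.        ] [ 0.51039513 -0.1086343   0.05      ] [271.57352941 239.08823529] [ 0.51035387 -0.11196218  0.05      ]
fj outA [0.5256 0.1073 0.0575]
fj outB [0.4157 0.0895 0.0575]
fj inA [0.529  0.0886 0.0575]
fj inB [0.4196 0.0713 0.0575]
tail lA [ 0.5758 -0.1476  0.036 ]
tail lB [ 0.4621 -0.1626  0.036 ]
tail rA [ 0.5786 -0.1598  0.036 ]
tail rB [ 0.4648 -0.1781  0.036 ]
cheekbackA [ 0.5587 -0.0817  0.062 ]
cheekbackB [ 0.4524 -0.0937  0.062 ]
boardBL [ 0.5374 -0.0163  0.048 ]
boardBR [ 0.4558 -0.0249  0.048 ]
boardTL [0.5204 0.0814 0.048 ]
boardTR [0.4394 0.0693 0.048 ]
```

```bash
cat >> h.py <<'E'
from scipy.spatial.transform import Rotation as Ro
def go(xyz,yaw_deg):
    s=telemetry.sense(); R=Ro.from_quat(s["orientation"])
    d=R.inv().apply(np.array(xyz)-s["eef_pos"])/0.1
    c,sn=np.cos(np.radians(yaw_deg)),np.sin(np.radians(yaw_deg))
    Rt=Ro.from_matrix(np.array([[c,sn,0],[sn,-c,0],[0,0,-1]]))
    tv=(R.inv()*Rt).as_rotvec()/(2*np.pi)
    print("t",round(s["t"],2),"shift",d.round(3),"turn",tv.round(4),"yaw",np.degrees(np.arctan2(*R.as_matrix()[1::-1,0])).round(2),"pos",s["eef_pos"].round(4),"F",s["wrist_force"].round(2),"gap",round(s["finger_gap"],4))
E
python3 -c "
from h import *
go([0.51,-0.11,0.2],10)
go([0.26,-0.51,0.25],10)"

```

```text
t 0.15 shift [-3.615 -4.505  0.53 ] turn [-2.000e-04  2.000e-04 -2.275e-01] yaw -71.9 pos [ 0.194  -0.5936  0.2523] F [0.55 0.16 0.37] gap 0.0855
t 0.15 shift [-0.59  -0.887  0.024] turn [-2.000e-04  2.000e-04 -2.275e-01] yaw -71.9 pos [ 0.194  -0.5936  0.2523] F [0.55 0.16 0.37] gap 0.0855
```

```bash
python3 -m handwheel '[[[-0.75,-0.95,0],[0,0,-0.05],0],[[-0.75,-0.95,0],[0,0,-0.05],0],[[-0.75,-0.95,0],[0,0,-0.05],0],[[-0.75,-0.95,0],[0,0,-0.05],0]]'; python3 -c "
from h import *
go([0.51,-0.11,0.2],10)"
```

```text
t: 0.48
eef_pos: [0.2639, -0.4888, 0.2526]
orientation: [0.893, -0.45, -0.0, -0.002]
wrist_force: [0.1, -0.8, -0.3]
finger_gap: 0.0388
t 0.48 shift [-1.581 -4.23   0.541] turn [-0.0006  0.     -0.1765] yaw -53.52 pos [ 0.2639 -0.4888  0.2526] F [ 0.1  -0.76 -0.32] gap 0.0388
```

```bash
python3 -m handwheel '[[[-0.37,-1,0],[0,0,-0.05],0],[[-0.37,-1,0],[0,0,-0.05],0],[[-0.37,-1,0],[0,0,-0.05],0],[[-0.37,-1,0],[0,0,-0.05],0]]'; python3 -c "
from h import *
go([0.51,-0.11,0.2],10)"
```

```text
t: 0.82
eef_pos: [0.3219, -0.4013, 0.253]
orientation: [0.952, -0.305, 0.0, -0.001]
wrist_force: [-0.8, -0.3, 0.6]
finger_gap: 0.0003
t 0.82 shift [-0.164 -3.463  0.535] turn [-2.000e-04 -1.000e-04 -1.266e-01] yaw -35.56 pos [ 0.3219 -0.4013  0.253 ] F [-0.82 -0.28  0.59] gap 0.0003
```

```bash
python3 -m handwheel '[[[0,-1,0.1],[0,0,-0.05],0],[[0,-1,0.1],[0,0,-0.05],0],[[0,-1,0.1],[0,0,-0.05],0],[[0,-1,0.1],[0,0,-0.05],0]]'; python3 -c "
from h import *
go([0.51,-0.11,0.2],10)"
```

```text
t: 1.15
eef_pos: [0.3798, -0.3213, 0.2425]
orientation: [0.988, -0.153, -0.0, -0.001]
wrist_force: [1.1, -0.2, -0.1]
finger_gap: -0.0001
t 1.15 shift [ 0.6   -2.408  0.427] turn [-0.0002  0.0001 -0.0768] yaw -17.65 pos [ 0.3798 -0.3213  0.2425] F [ 1.12 -0.24 -0.05] gap -0.0001
```

```bash
python3 -m handwheel '[[[0.25,-1,0.1],[0,0,-0.077],0],[[0.25,-1,0.1],[0,0,-0.077],0],[[0.25,-1,0.1],[0,0,-0.077],0],[[0.25,-1,0.1],[0,0,-0.077],0],[[0.25,-1,0.1],[0,0,-0.077],0]]'; python3 -c "
from h import *
go([0.51,-0.11,0.2],10)
i=vision.camera_info('wrist'); print(i)
cv2.imwrite('pics/c_wrist.png',vision.read_camera('wrist'))"
```

```text
t: 1.57
eef_pos: [0.4334, -0.2362, 0.2331]
orientation: [0.996, 0.086, -0.0, 0.0]
wrist_force: [1.3, -0.2, -0.1]
finger_gap: 0.0001
t 1.57 shift [ 0.972 -1.112  0.33 ] turn [ 0.      0.0001 -0.0003] yaw 9.89 pos [ 0.4334 -0.2362  0.2331] F [ 1.26 -0.18 -0.07] gap 0.0001
{'camera_matrix': array([[269.53631039,   0.        , 258.79338265],
       [  0.        , 269.53631039, 187.77716032],
       [  0.        ,   0.        ,   1.        ]]), 'R': array([[ 9.84965705e-01,  1.72747541e-01, -9.19868387e-04],
       [ 1.66344588e-01, -9.46994128e-01,  2.74830128e-01],
       [ 4.66051188e-02, -2.70851266e-01, -9.61492358e-01]]), 't': array([-0.3844364 , -0.32627709,  0.27400229])}
```

View pics/c_wrist.png

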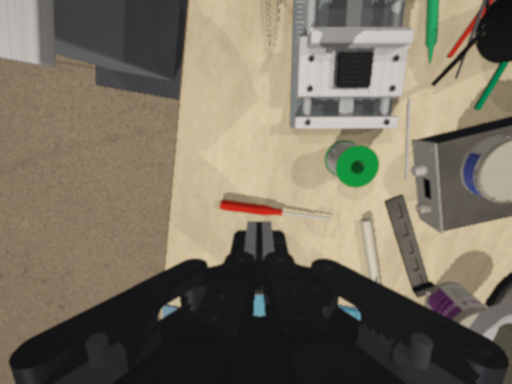

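The wrist picture shows the pad at (354,70), the tail block at (345,122) and the spool at (357,165). The holder is nearly square with the image. I'll move over it and look again.

```bash
python3 -m handwheel '[[[0.95,-0.95,0],[0,0,0],0],[[0.95,-0.95,0],[0,0,0],0],[[0.95,-0.95,0],[0,0,0],0],[[0.95,-0.95,0],[0,0,0],0],[[0.95,-0.95,0],[0,0,0],0],[[0.95,-0.95,0],[0,0,0],0]]'; python3 -c "
from h import *
go([0.51,-0.11,0.2],10)
i=vision.camera_info('wrist'); np.savez('w.npz',**i)
a=vision.read_camera('wrist');cv2.imwrite('pics/d_wrist.png',a)
cv2.imwrite('pics/d_w2.png',cv2.resize(a[0:260,120:400],None,fx=2.3,fy=2.3,interpolation=2))"
```

```text
t: 2.12
eef_pos: [0.5106, -0.1273, 0.2332]
orientation: [0.996, 0.084, -0.0, 0.0]
wrist_force: [0.6, -0.1, -0.7]
finger_gap: -0.0002
t 2.12 shift [ 0.024 -0.172  0.332] turn [ 0.0001  0.0001 -0.0009] yaw 9.67 pos [ 0.5106 -0.1273  0.2332] F [ 0.59 -0.11 -0.7 ] gap -0.0002
```

View pics/d_w2.png

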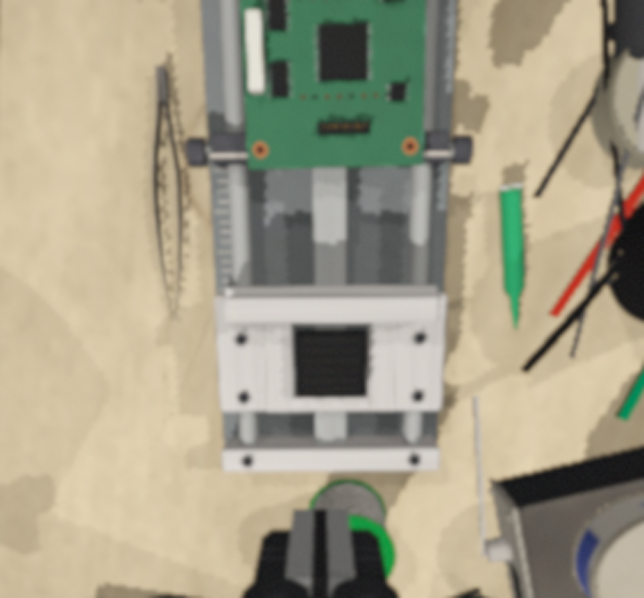

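The wrist close-up (2.3× crop) shows:
- the pad centred at about (332,361)
- the cheek's back at row 320
- the collars at (225,150) and (447,150)
- the board's near edge at row 167
- the tail block at row 458

Now I'll convert these to positions.

```bash
python3 - <<'E'
from h import *
W=dict(np.load('w.npz'))
a=cv2.imread('pics/d_wrist.png')
x0,x1,y0,y1=243,288,137,178
c=a[y0:y1,x0:x1]; m=(c.max(2)<70).astype(np.uint8)
n,l,st,ce=cv2.connectedComponentsWithStats(m);k=1+np.argmax(st[1:,4]);print(st[k])
cnt=cv2.findContours((l==k).astype(np.uint8),0,2)[0][0]
r=cv2.minAreaRect(cnt);print(r)
pc=np.array(r[0])+[x0,y0]
print("pad",ray(W,ce[k]+[x0,y0],.05),ray(W,pc,.05), W["t"])
for q in cv2.boxPoints(r): print("  corner",ray(W,q+[x0,y0],.05).round(4))
b=lambda u,v:(120+(u+.5)/2.3-.5,(v+.5)/2.3-.5)
P={}
for nm,(u,v),z in [("cheekbackL",(219,322),.062),("cheekbackR",(443,322),.062),("tailL",(223,450),.036),("tailR",(439,450),.036),("tailrL",(223,470),.036),("tailrR",(437,470),.036),("collL",(226,152),.05),("collR",(446,150),.05),("screwTL",(241,338),.04),("screwTR",(420,338),.04),("bBL",(245,168),.048),("bBR",(424,165),.048),("bcircL",(261,150),.048),("bcircR",(410,146),.048),("platL0",(206,30),.011),("platL1",(222,450),.036)]:
    P[nm]=ray(W,b(u,v),z); print(nm,P[nm].round(4))
for A,B in [("cheekbackL","cheekbackR"),("tailL","tailR"),("tailrL","tailrR"),("collL","collR"),("screwTL","screwTR"),("bBL","bBR"),("bcircL","bcircR")]:
    d=P[B]-P[A]; print(A,np.degrees(np.arctan2(d[1],d[0])).round(2),np.linalg.norm(d).round(4),((P[A]+P[B])/2).round(4))
E
```

```text
[  5   5  32  30 885]
((20.5, 19.5), (29.0, 31.0), 90.0)
pad [ 0.51111737 -0.10796577  0.05      ] [ 0.5110213  -0.10768249  0.05      ] [-0.48010048 -0.23433487  0.30047378]
  corner [ 0.4912 -0.0946  0.05  ]
  corner [ 0.5252 -0.0887  0.05  ]
  corner [ 0.5315 -0.1212  0.05  ]
  corner [ 0.4964 -0.1272  0.05  ]
cheekbackL [ 0.4562 -0.0968  0.062 ]
cheekbackR [ 0.5587 -0.0792  0.062 ]
tailL [ 0.4631 -0.1672  0.036 ]
tailR [ 0.5772 -0.1476  0.036 ]
tailrL [ 0.4646 -0.1785  0.036 ]
tailrR [ 0.5787 -0.1589  0.036 ]
collL [ 0.4482 -0.0226  0.05  ]
collR [ 0.5455 -0.0051  0.05  ]
screwTL [ 0.465  -0.1056  0.04  ]
screwTR [ 0.5537 -0.0904  0.04  ]
bBL [ 0.4572 -0.0275  0.048 ]
bBR [ 0.5374 -0.0125  0.048 ]
bcircL [ 0.4633 -0.0188  0.048 ]
bcircR [ 0.5295 -0.0058  0.048 ]
platL0 [0.4253 0.0345 0.011 ]
platL1 [ 0.4626 -0.1673  0.036 ]
cheekbackL 9.74 0.104 [ 0.5075 -0.088   0.062 ]
tailL 9.75 0.1158 [ 0.5202 -0.1574  0.036 ]
tailrL 9.75 0.1158 [ 0.5216 -0.1687  0.036 ]
collL 10.2 0.0989 [ 0.4969 -0.0138  0.05  ]
screwTL 9.74 0.09 [ 0.5094 -0.098   0.04  ]
bBL 10.61 0.0816 [ 0.4973 -0.02    0.048 ]
bcircL 11.14 0.0674 [ 0.4964 -0.0123  0.048 ]
```

```bash
python3 -c "
from h import *
go([0.5105,-0.106,0.090],9.75)"
```

```text
t 2.17 shift [ 0.039 -0.214  1.432] turn [ 0.0001  0.0001 -0.0003] yaw 9.63 pos [ 0.5103 -0.1277  0.2332] F [-0.66 -0.52 -0.4 ] gap -0.0001
```

```bash
python3 -m handwheel '[[[0.04,-0.21,0.0],[0,0,0],0],[[0.04,-0.21,0.3],[0,0,0],0],[[0.04,-0.21,0.6],[0,0,0],0],[[0.04,-0.21,0.9],[0,0,0],0],[[0.04,-0.21,1],[0,0,0],0],[[0.04,-0.21,1],[0,0,0],0]]'; python3 -c "
from h import *
go([0.5105,-0.106,0.084],9.75)
i=vision.camera_info('wrist'); np.savez('w2.npz',**i)
a=vision.read_camera('wrist');cv2.imwrite('pics/e_wrist.png',a)
"
```

```text
t: 2.67
eef_pos: [0.5082, -0.1055, 0.1298]
orientation: [0.996, 0.084, -0.003, -0.001]
wrist_force: [-0.5, -0.5, -0.0]
finger_gap: 0.0
t 2.67 shift [0.024 0.01  0.458] turn [-0.0005  0.001  -0.0003] yaw 9.63 pos [ 0.5082 -0.1055  0.1298] F [-0.49 -0.47 -0.03] gap 0.0
```

View pics/e_wrist.png

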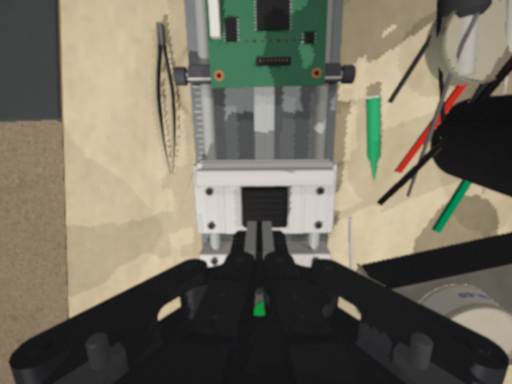

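The fingertips, at about (260,225), line up with the pad at (265,205), and the cheek edge is at row 185. I'll descend to just above the pad.

```bash
python3 -m handwheel '[[[0.0,0.0,0.2],[0,0,0],0],[[0.0,0.0,0.4],[0,0,0],0],[[0,0,0.42],[0,0,0],0],[[0,0,0.42],[0,0,0],0],[[0,0,0.42],[0,0,0],0]]'; python3 -c "
from h import *
go([0.5105,-0.106,0.072],9.75)
i=vision.camera_info('wrist'); np.savez('w2.npz',**i)
a=vision.read_camera('wrist')
cv2.imwrite('pics/f_w.png',cv2.resize(a[100:300,140:380],None,fx=3,fy=3,interpolation=2))
a=vision.read_camera('scene')
cv2.imwrite('pics/f_s.png',cv2.resize(a[155:285,195:325],None,fx=4.6,fy=4.6,interpolation=2))
"
```

```text
t: 3.13
eef_pos: [0.5124, -0.1056, 0.0936]
orientation: [0.996, 0.085, 0.001, 0.001]
wrist_force: [0.4, 0.5, 0.6]
finger_gap: -0.0004
t 3.13 shift [-0.02   0.     0.216] turn [ 0.0003 -0.0004  0.0001] yaw 9.78 pos [ 0.5124 -0.1056  0.0936] F [0.35 0.52 0.56] gap -0.0004
```

View pics/f_w.png

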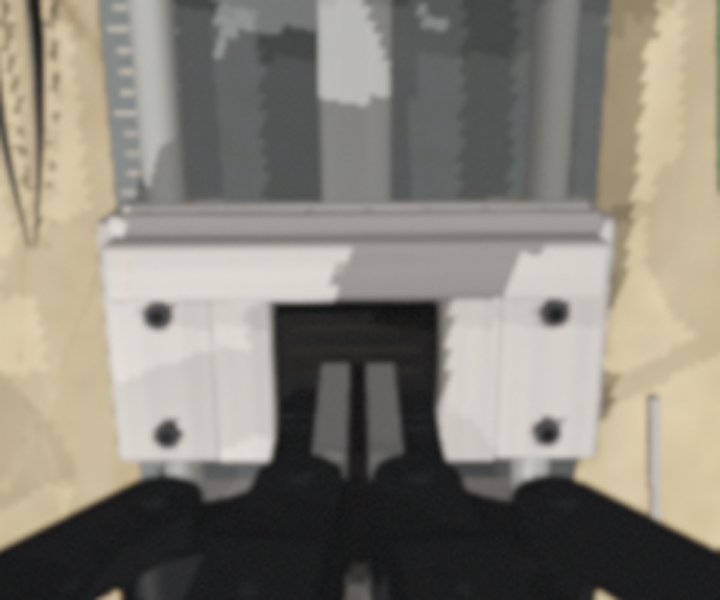

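View pics/f_s.png

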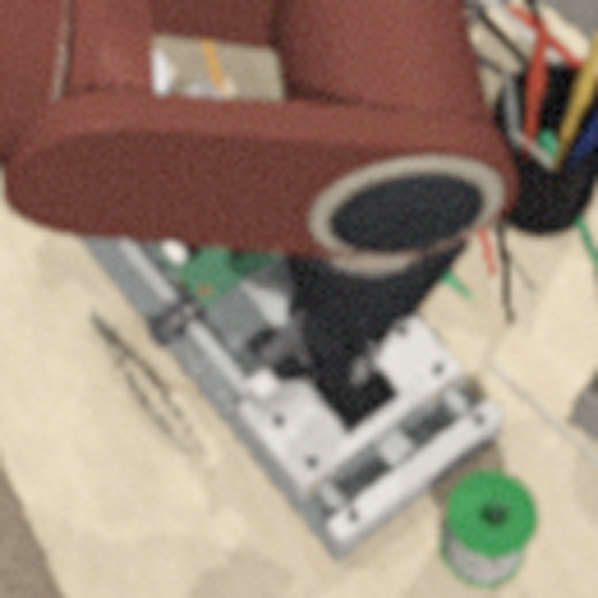

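The fingers sit centred over the pad, with tips at (357,365) in the crop. The gap to the cheek is visible. Next I'll descend onto the pad in small steps.

```bash
python3 -m handwheel '[[[-0.01,0.0,0.1],[0,0,0],0],[[-0.01,0.0,0.18],[0,0,0],0],[[-0.01,0,0.2],[0,0,0],0],[[-0.01,0,0.2],[0,0,0],0],[[-0.01,0,0.2],[0,0,0],0]]'; python3 -m handwheel '[[[0,0,0.03],[0,0,0],0],[[0,0,0.03],[0,0,0],0],[[0,0,0.03],[0,0,0],0]]'; python3 -c "
from h import *
go([0.5105,-0.106,0.067],9.75)"
```

```text
t: 3.65
eef_pos: [0.51, -0.105, 0.0715]
orientation: [0.996, 0.086, -0.0, -0.0]
wrist_force: [-2.2, 1.2, 4.7]
finger_gap: -0.0001
t: 3.9
eef_pos: [0.5102, -0.105, 0.069]
orientation: [0.996, 0.086, -0.0, -0.0]
wrist_force: [-2.9, 0.6, 6.1]
finger_gap: -0.0002
t 3.9 shift [0.002 0.01  0.02 ] turn [-0.      0.0001  0.0002] yaw 9.82 pos [ 0.5102 -0.105   0.069 ] F [-2.87  0.55  6.07] gap -0.0002
```

```bash
python3 -m handwheel '[[[0,0,0.025],[0,0,0],0],[[0,0,0.025],[0,0,0],0],[[0,0,0.025],[0,0,0],0]]'; python3 -m handwheel '[[[0,0,0.01],[0,0,0],0],[[0,0,0.01],[0,0,0],0],[[0,0,0.01],[0,0,0],0]]'; python3 -c "
from h import *
go([0.5105,-0.106,0.067],9.75)"
```

```text
t: 4.15
eef_pos: [0.5103, -0.1053, 0.067]
orientation: [0.996, 0.086, -0.0, 0.0]
wrist_force: [-3.3, 0.2, 8.6]
finger_gap: 0.0001
t: 4.4
eef_pos: [0.5105, -0.1056, 0.0669]
orientation: [0.996, 0.086, -0.0, 0.001]
wrist_force: [-6.1, -0.1, 13.6]
finger_gap: 0.0001
t 4.4 shift [-0.001  0.004 -0.001] turn [0.0002 0.0001 0.0002] yaw 9.84 pos [ 0.5105 -0.1056  0.0669] F [-6.14 -0.06 13.62] gap 0.0001
```

The pad is at its hard stop: z stalled at 0.0669, 5 mm down, with 13.6 N. Now I'll push along holder +y, which is tool −y, in slow increments.

```bash
python3 -m handwheel '[[[0,-0.02,0],[0,0,0],0],[[0,-0.04,0],[0,0,0],0],[[0,-0.06,0],[0,0,0],0],[[0,-0.08,0],[0,0,0],0],[[0,-0.11,0],[0,0,0],0],[[0,-0.14,0],[0,0,0],0],[[0,-0.17,0],[0,0,0],0],[[0,-0.20,0],[0,0,0],0],[[0,-0.2,0],[0,0,0],0],[[0,-0.2,0],[0,0,0],0]]'; python3 -c "
from h import *
go([0.5105,-0.106,0.067],9.75)
a=vision.read_camera('wrist')
cv2.imwrite('pics/g_w.png',cv2.resize(a[0:300,140:380],None,fx=2,fy=2,interpolation=2))"
```

```text
t: 5.23
eef_pos: [0.507, -0.0858, 0.0669]
orientation: [0.996, 0.086, -0.0, 0.001]
wrist_force: [-6.4, -0.5, 13.9]
finger_gap: -0.0003
t 5.23 shift [-0.     0.205 -0.   ] turn [0.0002 0.0001 0.0003] yaw 9.84 pos [ 0.507  -0.0858  0.0669] F [-6.44 -0.51 13.86] gap -0.0003
```

View pics/g_w.png

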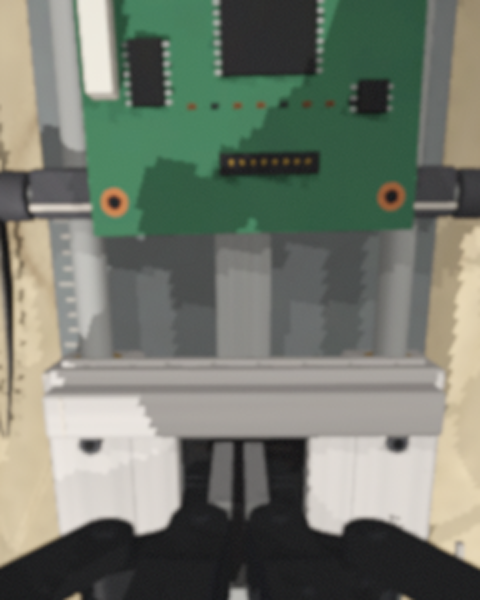

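The jaw follows the finger, carried by friction on the pad. In the crop its cheek front is at row 362 and the board edge at row 232. I'll keep pushing.

```bash
python3 -m handwheel '[[[0,-0.02,0],[0,0,0],0],[[0,-0.05,0],[0,0,0],0],[[0,-0.08,0],[0,0,0],0],[[0,-0.11,0],[0,0,0],0],[[0,-0.14,0],[0,0,0],0],[[0,-0.17,0],[0,0,0],0],[[0,-0.2,0],[0,0,0],0],[[0,-0.22,0],[0,0,0],0],[[0,-0.22,0],[0,0,0],0]]'; python3 -c "
from h import *
go([0.5105,-0.106,0.067],9.75)
a=vision.read_camera('wrist')
cv2.imwrite('pics/h_w.png',cv2.resize(a[0:300,140:380],None,fx=2,fy=2,interpolation=2))"
```

```text
t: 6.03
eef_pos: [0.5032, -0.0642, 0.0669]
orientation: [0.996, 0.086, -0.0, 0.001]
wrist_force: [-6.9, -1.0, 14.9]
finger_gap: -0.0002
t 6.03 shift [0.001 0.425 0.   ] turn [0.0003 0.0002 0.0003] yaw 9.86 pos [ 0.5032 -0.0642  0.0669] F [-6.88 -0.95 14.9 ] gap -0.0002
```

View pics/h_w.png

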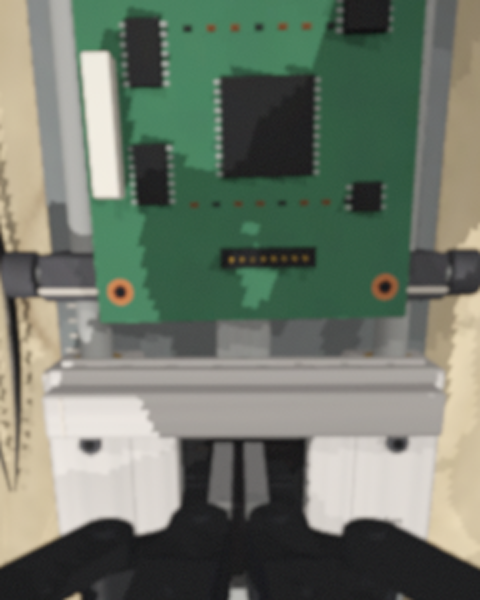

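The gap from the cheek to the board edge is now about 10 mm (crop rows 360 to 320). I'll continue slowly.

```bash
python3 -m handwheel '[[[0,-0.01,0],[0,0,0],0],[[0,-0.03,0],[0,0,0],0],[[0,-0.05,0],[0,0,0],0],[[0,-0.07,0],[0,0,0],0],[[0,-0.09,0],[0,0,0],0],[[0,-0.11,0],[0,0,0],0],[[0,-0.13,0],[0,0,0],0],[[0,-0.15,0],[0,0,0],0],[[0,-0.15,0],[0,0,0],0]]'; python3 -c "
from h import *
go([0.5105,-0.106,0.067],9.75)
a=vision.read_camera('wrist')
cv2.imwrite('pics/i_w.png',cv2.resize(a[0:300,140:380],None,fx=2,fy=2,interpolation=2))"
```

```text
t: 6.83
eef_pos: [0.5005, -0.0494, 0.0669]
orientation: [0.996, 0.086, -0.001, 0.001]
wrist_force: [-7.6, -1.4, 15.2]
finger_gap: -0.0001
t 6.83 shift [ 0.002  0.574 -0.   ] turn [0.0003 0.0002 0.0003] yaw 9.86 pos [ 0.5005 -0.0494  0.0669] F [-7.63 -1.44 15.21] gap -0.0001
```

View pics/i_w.png

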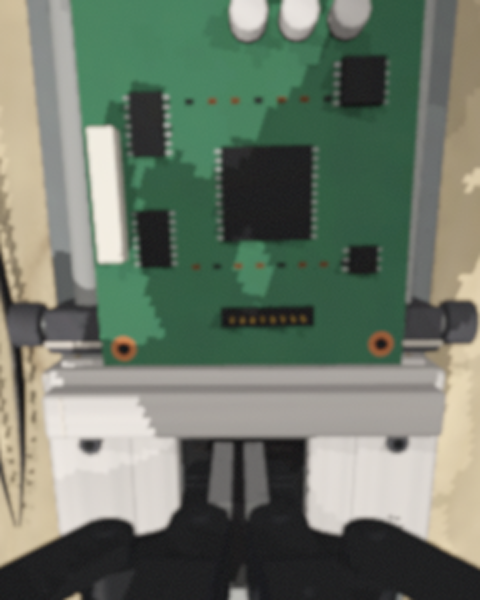

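The board's edge is at the cheek and entering the groove, and the collars are close (rows 325–350). I'll go on in small pushes until the force shows the stop.

```bash
python3 -m handwheel '[[[0,-0.01,0],[0,0,0],0],[[0,-0.02,0],[0,0,0],0],[[0,-0.03,0],[0,0,0],0],[[0,-0.04,0],[0,0,0],0],[[0,-0.05,0],[0,0,0],0],[[0,-0.06,0],[0,0,0],0],[[0,-0.07,0],[0,0,0],0],[[0,-0.08,0],[0,0,0],0],[[0,-0.08,0],[0,0,0],0]]'; python3 -c "
from h import *
go([0.5105,-0.106,0.067],9.75)
a=vision.read_camera('wrist')
cv2.imwrite('pics/j_w.png',cv2.resize(a[0:300,140:380],None,fx=2,fy=2,interpolation=2))"
```

```text
t: 7.63
eef_pos: [0.5006, -0.0427, 0.067]
orientation: [0.996, 0.086, 0.001, 0.002]
wrist_force: [-2.4, -4.9, 9.5]
finger_gap: 0.0001
t 7.63 shift [-0.011  0.641  0.003] turn [ 0.0008 -0.0004  0.0003] yaw 9.85 pos [ 0.5006 -0.0427  0.067 ] F [-2.37 -4.87  9.55] gap 0.0001
```

View pics/j_w.png

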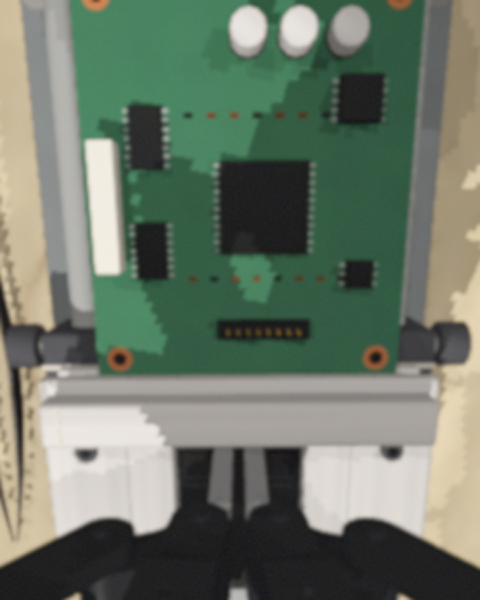

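Resistance is rising (−4.9 N) and the fingertip is sliding up to the cheek. The pad is still at the bottom (z 0.067). I'll add a little down force and keep pushing.

```bash
python3 -m handwheel '[[[0,0,0.01],[0,0,0],0],[[0,-0.01,0.01],[0,0,0],0],[[0,-0.02,0.01],[0,0,0],0],[[0,-0.03,0.01],[0,0,0],0],[[0,-0.04,0.01],[0,0,0],0],[[0,-0.04,0.01],[0,0,0],0]]'; python3 -c "
from h import *
go([0.5105,-0.106,0.067],9.75)
a=vision.read_camera('wrist')
cv2.imwrite('pics/k_w.png',cv2.resize(a[0:300,140:380],None,fx=2,fy=2,interpolation=2))"
```

```text
t: 8.18
eef_pos: [0.501, -0.0393, 0.0669]
orientation: [0.996, 0.086, 0.003, 0.003]
wrist_force: [-0.6, -6.8, 10.7]
finger_gap: 0.0003
t 8.18 shift [-0.021  0.673  0.004] turn [ 0.001  -0.0008  0.0003] yaw 9.85 pos [ 0.501  -0.0393  0.0669] F [-0.6  -6.81 10.69] gap 0.0003
```

View pics/k_w.png

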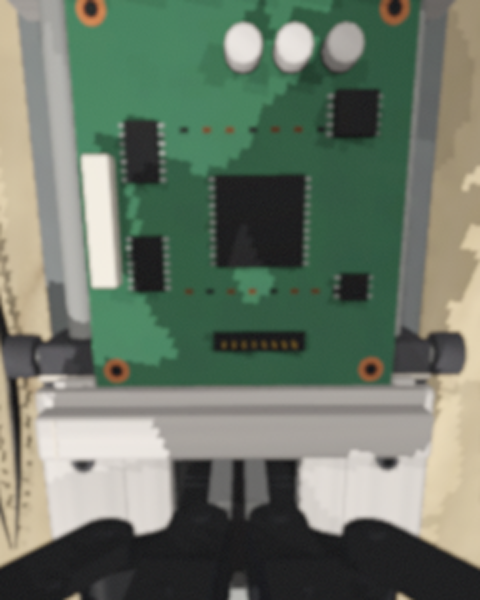

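```bash
python3 -m handwheel '[[[0,-0.01,0.01],[0,0,0],0],[[0,-0.02,0.01],[0,0,0],0],[[0,-0.03,0.01],[0,0,0],0],[[0,-0.04,0.01],[0,0,0],0],[[0,-0.04,0.01],[0,0,0],0],[[0,-0.04,0.01],[0,0,0],0]]'; python3 -c "
from h import *
go([0.5105,-0.106,0.067],9.75)"; python3 -m handwheel '[[[0,-0.01,0],[0,0,0],0],[[0,-0.02,0],[0,0,0],0],[[0,-0.02,0],[0,0,0],0],[[0,-0.02,0],[0,0,0],0]]'; python3 -c "
from h import *
go([0.5105,-0.106,0.067],9.75)
a=vision.read_camera('wrist')
cv2.imwrite('pics/l_w.png',cv2.resize(a[0:300,140:380],None,fx=2,fy=2,interpolation=2))"
```

```text
t: 8.73
eef_pos: [0.5012, -0.0383, 0.0669]
orientation: [0.996, 0.086, 0.003, 0.006]
wrist_force: [-2.1, -17.6, 11.9]
finger_gap: 0.0001
t 8.73 shift [-0.024  0.683  0.008] turn [ 0.0021 -0.0008  0.0004] yaw 9.91 pos [ 0.5012 -0.0383  0.0669] F [ -2.09 -17.65  11.92] gap 0.0001
t: 9.07
eef_pos: [0.5012, -0.0382, 0.067]
orientation: [0.996, 0.087, 0.003, 0.009]
wrist_force: [-0.3, -24.0, 10.8]
finger_gap: 0.0
t 9.07 shift [-0.025  0.684  0.012] turn [ 0.0028 -0.0009  0.0005] yaw 9.93 pos [ 0.5012 -0.0382  0.067 ] F [ -0.25 -24.04  10.79] gap 0.0
```

View pics/l_w.png

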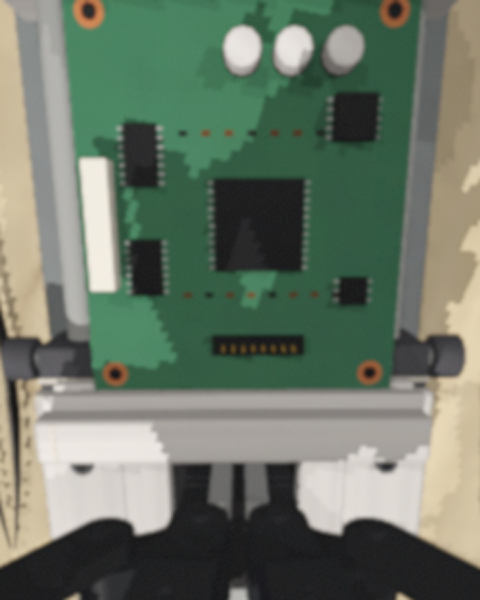

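Motion has stopped: the finger is on the cheek, y is unchanged with the force at 24 N, and the pad is still at the bottom. I'll check from the other cameras whether this is the collars and not a jam.

```bash
python3 -c "
from h import *
a=vision.read_camera('top')
cv2.imwrite('pics/m_t.png',cv2.resize(a[165:255,180:360],None,fx=4.4,fy=4.4,interpolation=2))
a=vision.read_camera('scene')
cv2.imwrite('pics/m_s.png',cv2.resize(a[155:285,195:325],None,fx=4.6,fy=4.6,interpolation=2))"
```

```text
(no output)
```

View pics/m_t.png

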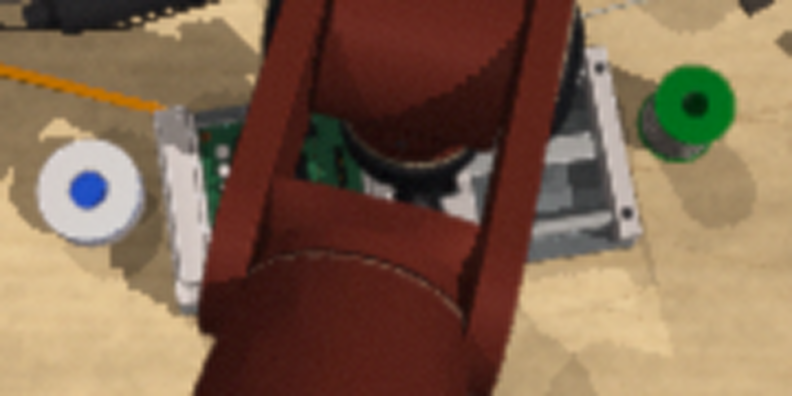

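View pics/m_s.png

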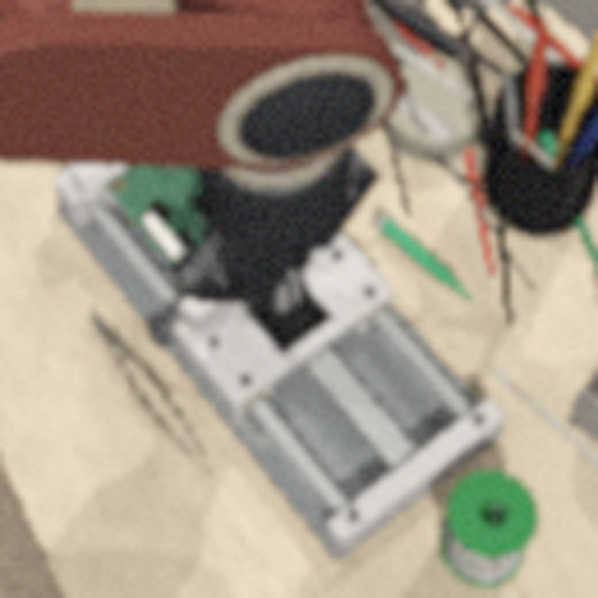

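```bash
python3 - <<'E'
from h import *
th=np.radians(9.75); Y=np.array([-np.sin(th),np.cos(th),0])
W=dict(np.load('w.npz'));S=vision.camera_info("scene")
W2=vision.camera_info("wrist")
b=lambda u,v:(120+(u+.5)/2.3-.5,(v+.5)/2.3-.5)
l=lambda u,v:(140+(u+.5)/2-.5,(v+.5)/2-.5)
s=lambda u,v:(195+(u+.5)/4.6-.5,155+(v+.5)/4.6-.5)
y=lambda i,p,z:round(float(ray(i,p,z)@Y),4)
print("start: cheek back",y(W,b(332,322),.062),"carr rear",y(W,b(332,411),.04),"tail front",y(W,b(332,449),.036),"coll line",y(W,b(226,152),.05),y(W,b(446,150),.05),"front cheek",y(W,b(332,295),.062))
print("now: cheek back",y(W2,l(240,463),.062),"cheek front top",y(W2,l(240,417),.062),"coll line L",y(W2,l(65,384),.05),y(W2,l(405,382),.05),"board far holes",y(W2,l(88,10),.048),y(W2,l(395,10),.048),"near holes",y(W2,l(115,373),.048),y(W2,l(369,373),.048))
print("scene: carr rear",y(S,s(245,405),.04),y(S,s(392,297),.04),"tail front",y(S,s(325,520),.036),y(S,s(482,405),.036))
print(W2["R"]@[0,0,0]+0)
E
```

```text
start: cheek back -0.1726 carr rear -0.2207 tail front -0.2427 coll line -0.0982 -0.0974 front cheek -0.1604
now: cheek back -0.1118 cheek front top -0.0994 coll line L -0.0949 -0.0941 board far holes -0.0089 -0.0085 near holes -0.0924 -0.0923
scene: carr rear -0.1648 -0.1627 tail front -0.2427 -0.2435
[0. 0. 0.]
```

The scene view puts the carriage's rear edge 79–80 mm from the tail block, so the jaw is at the 80 mm stop. The board's holes are also square to the holder. I'll ease the push but keep some of it so the jaw isn't dragged back, then lift straight up.

```bash
python3 -m handwheel '[[[0,0.015,0],[0,0,0],0],[[0,0.03,0],[0,0,0],0],[[0,0.03,-0.02],[0,0,0],0],[[0,0.03,-0.04],[0,0,0],0],[[0,0.03,-0.06],[0,0,0],0],[[0,0.03,-0.08],[0,0,0],0],[[0,0.03,-0.1],[0,0,0],0],[[0,0.03,-0.12],[0,0,0],0],[[0,0.03,-0.12],[0,0,0],0]]'; python3 -c "
from h import *
go([0.5105,-0.106,0.067],9.75)"
```

```text
t: 9.97
eef_pos: [0.4989, -0.0386, 0.0743]
orientation: [0.996, 0.086, 0.001, 0.006]
wrist_force: [5.9, -18.0, -8.3]
finger_gap: -0.0
t 9.97 shift [-0.001  0.683  0.081] turn [ 0.0018 -0.0003  0.0003] yaw 9.87 pos [ 0.4989 -0.0386  0.0743] F [  5.86 -18.03  -8.29] gap -0.0
```

The fingertip is now 2 mm above the pad's raised height and still bears on the cheek. It's clear of the pad, so I'll back away from the cheek and then go up.

```bash
python3 -m handwheel '[[[0,0.03,-0.01],[0,0,0],0],[[0,0.05,-0.02],[0,0,0],0],[[0,0.07,-0.02],[0,0,0],0],[[0,0.09,-0.02],[0,0,0],0],[[0,0.11,-0.02],[0,0,0],0],[[0,0.11,-0.04],[0,0,0],0],[[0,0.11,-0.1],[0,0,0],0],[[0,0.11,-0.3],[0,0,0],0],[[0,0.11,-0.5],[0,0,0],0],[[0,0.11,-0.5],[0,0,0],0]]'; python3 -c "
from h import *
go([0.5105,-0.106,0.067],9.75)
i=vision.camera_info('wrist'); np.savez('w3.npz',**i)
a=vision.read_camera('wrist')
cv2.imwrite('pics/n_w.png',a)"
```

```text
t: 10.8
eef_pos: [0.5025, -0.0453, 0.1297]
orientation: [0.996, 0.086, 0.004, 0.001]
wrist_force: [0.4, -0.8, 0.4]
finger_gap: -0.0005
t 10.8 shift [-0.03   0.61   0.629] turn [ 0.0005 -0.0012  0.0002] yaw 9.83 pos [ 0.5025 -0.0453  0.1297] F [ 0.41 -0.8   0.39] gap -0.0005
```

View pics/n_w.png

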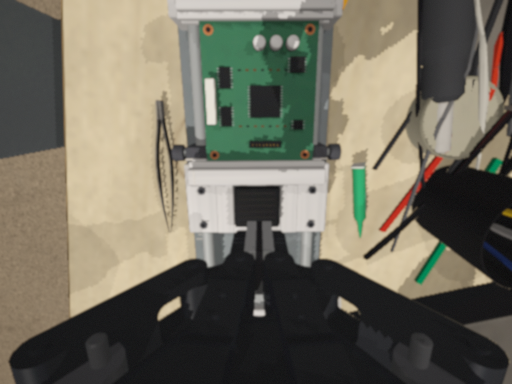

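The wrist view shows the board between the fixed jaw (row 18) and the cheek (row 160), square and with the jaw at the collars. I'll move well clear and take final measurements.

```bash
python3 -m handwheel '[[[0,0,-0.3],[0,0,0],0],[[0,0.1,-0.6],[0,0,0],0],[[0,0.4,-0.9],[0,0,0],0],[[0,0.7,-1],[0,0,0],0],[[0,0.8,-1],[0,0,0],0],[[0,0.8,-1],[0,0,0],0],[[0,0.8,-1],[0,0,0],0]]';python3 -m handwheel '[[[-0.2,0.4,0],[0,0,0],0],[[-0.4,0.8,0],[0,0,0],0],[[-0.5,1,0],[0,0,0],0],[[-0.5,1,0],[0,0,0],0],[[-0.5,1,0],[0,0,0],0]]'; python3 -c "
from h import *
i=vision.camera_info('wrist'); np.savez('w4.npz',**i)
a=vision.read_camera('wrist');cv2.imwrite('pics/o_w.png',a)
cv2.imwrite('pics/o_w2.png',cv2.resize(a[0:200,200:480],None,fx=2.8,fy=2.8,interpolation=2))
a=vision.read_camera('top');cv2.imwrite('pics/o_t0.png',a)
cv2.imwrite('pics/o_t.png',cv2.resize(a[165:255,180:360],None,fx=4.4,fy=4.4,interpolation=2))
a=vision.read_camera('scene');cv2.imwrite('pics/o_s0.png',a)
cv2.imwrite('pics/o_s.png',cv2.resize(a[155:285,195:325],None,fx=4.6,fy=4.6,interpolation=2))"
```

```text
t: 11.43
eef_pos: [0.5124, -0.1233, 0.2229]
orientation: [0.996, 0.085, -0.001, -0.001]
wrist_force: [-0.7, 0.1, -0.8]
finger_gap: -0.0004
t: 11.85
eef_pos: [0.4801, -0.23, 0.2226]
orientation: [0.996, 0.085, -0.001, -0.002]
wrist_force: [0.4, 0.6, -0.2]
finger_gap: 0.0001
```

View pics/o_w2.png

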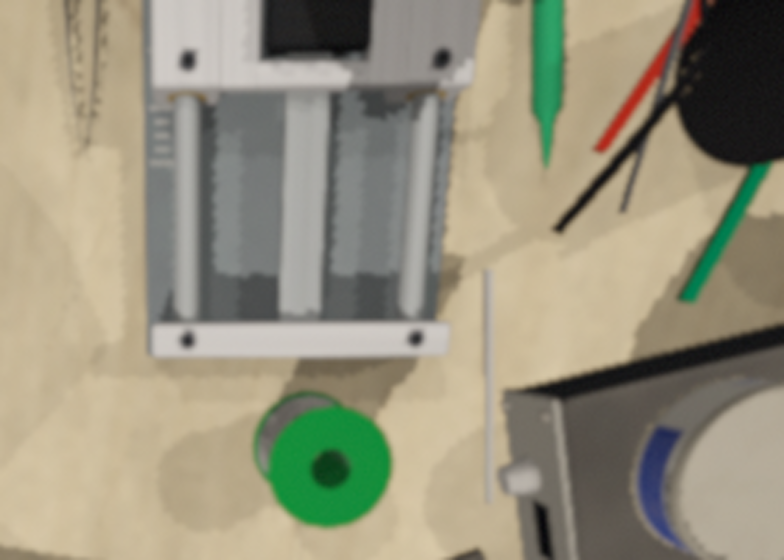

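View pics/o_t.png

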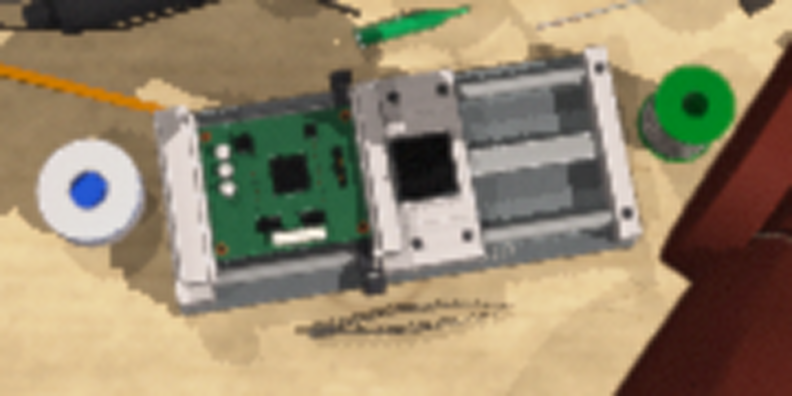

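View pics/o_s.png

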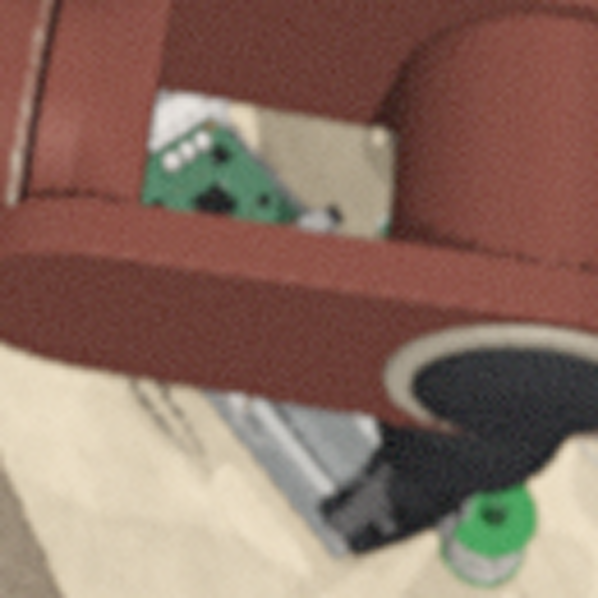

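The top view shows the jaw against the collars with its cheek on the board's edge; the roll, syringe, spool and tweezers are all where they were. Last, the numbers.

```bash
python3 - <<'E'
from h import *
th=np.radians(9.75); Y=np.array([-np.sin(th),np.cos(th),0]);X=np.array([np.cos(th),np.sin(th),0])
T=vision.camera_info("top"); W4=dict(np.load('w4.npz'));W3=dict(np.load('w3.npz'));W=dict(np.load('w.npz'))
def pad(f,x0,x1,y0,y1,th=60):
    a=cv2.imread(f)[y0:y1,x0:x1]; m=(a.max(2)<th).astype(np.uint8)
    n,l,st,c=cv2.connectedComponentsWithStats(m);k=1+np.argmax(st[1:,4]);print(st[k]);return c[k]+[x0,y0]
p0=ray(T,pad("pics/a_top.png",285,312,185,212),.05);p1=ray(T,pad("pics/o_t0.png",266,288,191,214),.05)
print("pad moved",(p1-p0)@Y,(p1-p0)@X,"-> start gap .022")
w4=lambda u,v:(200+(u+.5)/2.8-.5,(v+.5)/2.8-.5)
print("gap tail-carriage",(ray(W4,w4(300,89),.04)-ray(W4,w4(300,322),.036))@Y)
# board by green mask, top & w3
a=cv2.imread('pics/n_w.png'); h=cv2.cvtColor(a,cv2.COLOR_BGR2HSV)
m=cv2.inRange(h,(60,80,40),(90,255,255)); m[:, :190]=0;m[:,330:]=0;m[180:]=0
m=cv2.morphologyEx(m,cv2.MORPH_CLOSE,np.ones((25,25)))
n,l,st,c=cv2.connectedComponentsWithStats(m);k=1+np.argmax(st[1:,4]);print("board px",st[k])
cn=cv2.findContours((l==k).astype(np.uint8),0,2)[0][0].reshape(-1,2)
pts=np.array([ray(W3,q,.048) for q in cn]);print("board extent y",(pts@Y).min(),(pts@Y).max(),"x",(pts@X).min(),(pts@X).max())
# holder frame: carriage/pad x axis
print("pad X",p1@X,p0@X,"pad Y",p1@Y)
# holes
for q in [(208,30),(310,30),(214,155),(305,155)]: r=ray(W3,q,.048); print("hole",q,(r@X).round(4),(r@Y).round(4))
for nm,f in [("before","pics/a_top.png"),("after","pics/o_t0.png")]:
    g=cv2.imread(f).astype(int)
    for o,box in [("spool",(320,355,170,205)),("syringe",(258,292,160,178)),("roll hub",(190,212,198,220)),("driver",(355,380,210,255))]:
        x0,x1,y0,y1=box;s=g[y0:y1,x0:x1];B,G,R=s[...,0],s[...,1],s[...,2]
        mm=(R-G>60)&(R-B>60)&(R>140) if o=="driver" else (B-R>60) if o=="roll hub" else (G-R>50)
        yy,xx=np.nonzero(mm);print(nm,o,len(xx),(xx.mean()+x0).round(1),(yy.mean()+y0).round(1))
E
```

```text
[  7   7  15  15 180]
[  2   4  16  16 184]
pad moved 0.060410894803318876 7.857555727636263e-05 -> start gap .022
gap tail-carriage 0.08052453063673648
board px [  200    22   118   138 13691]
board extent y -0.09591635524199525 -0.004408345626583554 x 0.4466685843156385 0.5270876095446543
pad X 0.4847044206354527 0.48462584507817635 pad Y -0.13308945631559843
hole (208, 30) 0.4527 -0.0094
hole (310, 30) 0.5206 -0.0091
hole (214, 155) 0.4531 -0.0929
hole (305, 155) 0.5214 -0.0928
before spool 232 337.5 188.5
before syringe 73 271.4 170.0
before roll hub 52 199.5 207.6
before driver 107 368.7 233.6
after spool 247 337.5 188.6
after syringe 71 272.0 170.3
after roll hub 51 199.5 207.8
after driver 0 nan nan<stdin>:27: RuntimeWarning: Mean of empty slice.
  ret = ret.dtype.type(ret / rcount)
```

```bash
python3 -c "
from station import env
print(env.hand_in())"
```

```text
the job is handed in; nothing more can be done
None
```

The jaw is closed on the board and the job is handed in; the clock read 11.85 s after the last move. With the fingers shut I pressed the pad down its full 5 mm and pushed the jaw about 60 mm along the rods. It stopped at a hard stop, with 24 N on the fingers and the pad still down. I then lifted straight off, backed away from the cheek and moved clear.

**Last checks:**
- **Jaw:** the carriage is 80.5 mm from the tail block, and the stop is nominally 80 mm. My other estimates ranged from 79 to 83 mm, because they depend on pixel readings good to a few millimetres.
- **Board:** it lies square to the holder. About 91.5 mm of its 100 mm length shows between the jaws, which fits an edge in each groove. It sits about 2 mm off centre sideways.
- **Pad:** I judged it up only from its appearance and from the fingers having left it. I did not measure its height.
- **Things lying around:** the spool, syringe and roll stayed within 1 pixel of where they were in the top view. The tweezers looked unmoved, by eye only. The red screwdriver was hidden behind the arm in the last picture, so I could not check it, but nothing went near it.

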